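Draw the carrier tray up to its stop and fit the keyed clamp block

TASK

Hook the fingertips behind the far lip of the steel carrier tray and slide it along the bench, without lifting it, until its near side lies flush against the aluminium stop rail. Then take the keyed clamp block out of its black parking stand, set it down free on the bench, take it again by its two ends, turn its D-shaped bore to match the D post in the tray and lower it right down between the cheeks onto the seat before letting go. Leave the other things on the bench where they are.

Things in the scene. Friction and masses are not known exactly. Their poses are not given: they have to be found in the camera images.
- carrier_tray: Loose open steel tray, 112 mm (its x) by 150 mm (its y), walls 22 mm high with a rounded lip, about 0.6 kg. Origin: centre of its underside. Its far lip is the +x side (56 mm from the origin); the -x side goes against the stop rail. In its middle a seat pad stands between two upright cheeks: plates 6 mm thick, 50 mm long in y, inner faces at x = -23 and +23 mm, tops 46 mm above bench.
- tray_seat (a point): Top of the 58 x 56 mm seat pad in the tray, 8 mm above the tray's underside, on the axis of the D post; axes as the tray's. The post: 18 mm diameter, rises 28 mm above this point, top 6 mm bevelled by 2.5 mm, flat on its -x side 3 mm from the axis. The block is seated when its axes point the same way as these and block_centre is 16 mm straight above this point.
- stop_rail: Fixed aluminium angle, 200 mm long (its y), 18 mm high, 24 mm deep. Origin: on the bench, middle of its far face, against which the tray comes; x points away from the robot, square to that face. With the tray home, the tray's origin is 56 mm along x from here and the x axes are parallel; any place along the rail within 60 mm of its middle will do.
- stand: Fixed black parking stand: base 36 mm (its x) by 94 mm (its y), 4 mm thick, with an upright 30 mm wide and 44 mm high at each end in y, inner faces at y = -33.5 and +33.5 mm, so the block standing in it can be gripped only across its 36 mm width. Origin: centre of the underside, on the bench.
- block_centre (a point): Centre of the loose aluminium clamp block, 36 mm (x) by 60 mm (y) by 32 mm high, 0.15 kg. Starts in the stand, underside 4 mm above the bench, axes along the stand's. Upright D bore through its middle: 21 mm diameter, flat on the -x side 4.5 mm from the axis (1.5 mm clearance on the post, one way round only). In the tray the cheeks leave 5 mm beside its long sides: hold it by its ends there.
- clamp_block: The same clamp block; origin at the centre of its underside, axes as block_centre.
- steel_weight_10: Bystander: turned steel weight, 42 mm diameter, 24 mm high, near the right end of the rail; origin under its centre. Not to be disturbed.
- vial_0: Bystander: small glass vial with black cap, 23 mm diameter, 53 mm high, upright behind and to the right of the tray; origin under its centre. Not to be disturbed.
- vial_1: Bystander: a second such vial, beside the first, farther right. Not to be disturbed.
- resin_mount_0: Bystander: black resin sample mount, 30 mm diameter, 18 mm high, left of the tray's way; origin under its centre. Not to be disturbed.
- resin_mount_2: Bystander: a second such mount, farther back. Not to be disturbed.
- petri_dish_2: Bystander: glass petri dish, 67 mm diameter, 17 mm high, left of the tray; origin under its centre. Not to be disturbed.
- marker_pen: Bystander: marker pen, 131 mm long (its y), 14 mm high, lying at the left; origin under its centre. Not to be disturbed.
Mind the look-alikes: they are no part of the job. Several things have the shape of the carrier_tray; the one meant has the colours described above.

How it is judged:
On the way, in this order (a step that is already met when the one before it is completed fails the run):
1. the fingers pull the tray from behind its far lip (x of the grasp point in the frame of carrier_tray above 0.05 m and contact force between the fingers and carrier_tray above 0.3 N and distance of carrier_tray from where it was at the start of the episode above 0.02 m), for 0.1 s.
2. the tray lies flush against the stop rail while the block is still in its stand (x of carrier_tray in the frame of stop_rail below 0.0615 m and angle between the x axis of carrier_tray and the x axis of stop_rail, either way round below 0.07 rad and y of carrier_tray in the frame of stop_rail between -0.06 and 0.06 m and distance of block_centre from where it was at the start of the episode below 0.015 m), for 0.2 s.
3. the block stands free on the bench, out of the stand and the tray, let go (distance of block_centre from where it was at the start of the episode above 0.04 m and height (world z) of block_centre below 0.018 m and angle between block_centre's own z axis and vertical below 0.1 rad and contact force between the fingers and clamp_block below 0.1 N and linear speed of clamp_block below 0.02 m/s), for 0.1 s.
4. the block, still held, has been lowered over the post to within 6 mm of the seat (z of block_centre in the frame of tray_seat below 0.022 m and horizontal distance between block_centre and tray_seat below 0.005 m and contact force between the fingers and clamp_block above 0.5 N), for 0.05 s.
At the end, for the whole second after the job is handed in: The tray's near side is flush against the stop rail (gap under 5.5 mm, turned less than 0.07 rad, within 60 mm of the rail's middle), the block sits fully down over the D post on the seat (within 2 mm of full depth and 4 mm sideways, upright), released and at rest (x of carrier_tray in the frame of stop_rail below 0.0615 m and angle between the x axis of carrier_tray and the x axis of stop_rail, either way round below 0.07 rad and y of carrier_tray in the frame of stop_rail between -0.06 and 0.06 m and z of block_centre in the frame of tray_seat below 0.018 m and horizontal distance between block_centre and tray_seat below 0.004 m and angle between block_centre's own z axis and vertical below 0.06 rad and linear speed of each of clamp_block, carrier_tray below 0.01 m/s); the robot touches nothing.
It fails at once if the tray is lifted or tipped (height (world z) of carrier_tray above 0.012 m or angle between carrier_tray's own z axis and vertical above 0.15 rad).
It fails at once if a bystander is shifted by more than 20 mm or knocked over (distance of any of steel_weight_10, vial_0, vial_1, resin_mount_0, resin_mount_2, petri_dish_2, marker_pen from where it was at the start of the episode above 0.02 m or angle between any of vial_0, vial_1's own z axis and vertical above 0.6 rad).
It also fails if it takes over 67 s, if anything falls off the work surface, if the arm or the gripper's body presses on something with over 40 N, if the wrist force passes 120 N, or if a joint passes its speed limit or range.

ROBOT

A 7-joint arm with a two-finger parallel gripper is mounted at the origin on a cart in front of the work surface, level with it; the furniture and walls round the work are solid. World frame = base frame: x ahead of the robot, y to its left, z up, the work surface at z = 0. Lengths are in m, angles in rad, forces in N, time in s.
With the tool pointing down it reaches from about 0.4 to 0.875 m from the base axis. Payload 19.3 kg.
Tool frame: the origin (TCP) lies on the centre line of the jaws, within the pads' length; the fingertips stand 8 mm ahead of it and the grasp point (between the pads) lies 11 mm behind it; z points along the fingers, y is the line along which they close (so a half turn about z gives the same grasp; the last joint's range is limited). The gripper opens to 85 mm and grips with 20 to 120 N. Pads are 22 mm wide; open, the fingers measure 114 mm over their backs; the gripper's body (76 mm by 85 mm) begins 54 mm behind the grasp point. The pads swing forward as they close: fully open they stand 13 mm farther back than shut.
Start: joints at [1.268, 0.521, -0.036, 1.599, 0.021, 1.021, -0.113], TCP at [0.144, -0.608, 0.239] pointing down, gripper open.
Joint ranges: [-2.91, 2.91], [-0.3, 2.13], [-1.5, 1.42], [0.17, 2.43], [-1.26, 4.41], [0.16, 1.93], [-2.52, 2.52]. Speed limits (rad/s): [1.89, 1.89, 2.39, 2.39, 3.01, 3.01, 3.01].

INTERFACE

Orientations are given as [roll, pitch, yaw] about the fixed x, y, z axes, in that order (R = Rz(yaw) Ry(pitch) Rx(roll)).
In Python, from workcell import status, grab_frame, camera_params, bot, search_frame, silhouettes gives the robot as it stands.
- The arm moves only by the shell command python3 -m creep 'ROWS' [FORCE]. ROWS is JSON, a list of rows, each a list of 5 numbers: the shift along the tool's x, y, z in units of 60 mm (1.0 is 60 mm), then the turn about the tool's z in units of 8 degrees (1.0 is 8 degrees), then the opening, from 0 (shut) to 1 (fully open). In form: [[x, y, z, twist, hand], ...]. A call has 1 to 5 rows; each row is the pose to reach, as a shift and turn from the pose commanded when the call began, along the tool's axes at that moment; what a row does not reach only later rows make up. A row lasts 1/8 s, in which the tool goes at most 62.5 mm and 10.7 degrees, less where a joint would pass 70% of its speed; a pose out of reach is approached as far as the arm can. A call with a gripper value outside its range is refused whole. The fingers move at their own pace and stop on an object; FORCE is the grip in N (left out, the last holds). Time passes only in rows, so rows that repeat a pose let the fingers close. It gives the time, the measured TCP pose, the force, the opening and the grip force at its end, in the units of the state.
- status.observe(): the state, without advancing time (a new reading comes with each control period).
- grab_frame(name): name is "scene" or "side" or "wrist"; returns the picture (420x560x3 uint8, blue, green, red); there is no depth.
- camera_params(name): a dict with "K" (3x3 intrinsics, pixels), "rvec" (rotation vector, rad) and "tvec" (3), from world to camera coordinates, as OpenCV has them; the wrist camera has in their place "tool_from_camera" (4x4, takes a point from camera to tool coordinates, whose origin is the TCP and whose axes are the flange's). Camera axes: x right, y down, z forward; pixel columns grow to the right and rows downward; lengths in m; the calibration is good to about 2 mm. A picture is of the moment at which its call begins: read the wrist's pose just before it. camera_params takes no time and is no camera call.
- bot.job_done(): hands the job in; it is judged then, once.
Trained networks look in the newest picture that a camera, given by its name, has taken for a name from the list of things; names that differ only in an ending like _2 or _b are one class to them, and where a whole thing is asked for, a point or a joint stands for the part that bears it (a point fixed in the world has none). Each returns a list of dicts, best first, with "p" (0 to 1); they miss things now and then, are a little off and sometimes report something else, mostly with a low value. They report only what shows in the picture. A call takes as long as a camera call. They do not tell look-alikes from the thing itself.
- search_frame(camera, name): "extent" ([left, top, right, bottom] as shares, 0 to 1, of the picture: columns of its width, rows of its height, round what is visible of it).
- silhouettes(camera, name): "mask" (420x560 bool, what is visible of it) and "extent" ([left, top, right, bottom] as shares, 0 to 1, of the picture: columns of its width, rows of its height, round what is visible of it).
The state is a dict: "clock": time; "qpos": joint angles; "qd": joint speeds; "joint_efforts": joint torques, N m; "position": TCP position; "tool_rot": TCP orientation; "force": force on the tool from outside, world axes, zero at the start; "moment": the same for the moment, N m; "grip_width": finger opening in m; "finger_force": force on a finger pad.
Only numpy, scipy, OpenCV 4.12 (cv2) and the standard library are available. Lean on these libraries where they do the work, as an engineer would, in place of code of your own. Each camera call takes 0.05 s, during which the arm holds its last target. There are 200 camera calls.

## Working session

There is one attempt and no reset: what is moved stays moved. The work goes in short steps, Python scripts to look and compute and a shell command to move; the robot and the scene stay as the last step left them, time stands still between calls to the robot, and variables do not carry over. Pictures are saved under pics/ and viewed, at most 10 in all, crops included, and the job is handed in when it is done.

```bash
ls; mkdir -p pics
python3 - <<'E'
from workcell import status, grab_frame, camera_params
import cv2, numpy as np
s=status.observe(); print({k:np.round(v,3).tolist() for k,v in s.items()})
a=grab_frame("scene"); b=grab_frame("side")
cv2.imwrite("pics/scene.png",cv2.resize(a,(800,600))); cv2.imwrite("pics/side.png",cv2.resize(b,(800,600)))
for n in("scene","side","wrist"): print(n,camera_params(n))
E
```

```text
pics
{'clock': 0.0, 'qpos': [1.268, 0.522, -0.036, 1.6, 0.021, 1.021, -0.113], 'qd': [0.0, 0.0, -0.0, -0.0, -0.001, 0.001, -0.001], 'joint_efforts': [-0.001, -92.711, 1.98, -36.993, 0.018, 0.008, 0.0], 'position': [0.144, -0.608, 0.239], 'tool_rot': [-3.14, 0.0, 0.233], 'force': [-0.592, 1.066, -0.527], 'moment': [-0.02, -0.054, -0.003], 'finger_force': 0.0, 'grip_width': 0.086}
scene {'K': array([[455.73275791,   0.        , 276.49622954],
       [  0.        , 455.73275791, 203.16493044],
       [  0.        ,   0.        ,   1.        ]]), 'rvec': array([ 2.0943421 , -0.61319553,  0.31688586]), 'tvec': array([-0.55763142,  0.07134205,  0.87245813])}
side {'K': array([[457.6512853 ,   0.        , 280.66388107],
       [  0.        , 457.6512853 , 219.61943243],
       [  0.        ,   0.        ,   1.        ]]), 'rvec': array([ 0.64428598, -2.37024175,  1.43406775]), 'tvec': array([0.32511433, 0.26118503, 0.60796687])}
wrist {'K': array([[298.81368161,   0.        , 281.72173538],
       [  0.        , 298.81368161, 207.98363585],
       [  0.        ,   0.        ,   1.        ]]), 'tool_from_camera': array([[-6.72715736e-04, -9.48312409e-01, -3.17337554e-01,
         8.05893968e-02],
       [ 9.99999701e-01, -5.16560259e-04, -5.76216174e-04,
        -8.59345691e-04],
       [ 3.82508979e-04, -3.17337847e-01,  9.48312472e-01,
        -1.35472274e-01],
       [ 0.00000000e+00,  0.00000000e+00,  0.00000000e+00,
         1.00000000e+00]])}
```

View pics/scene.png

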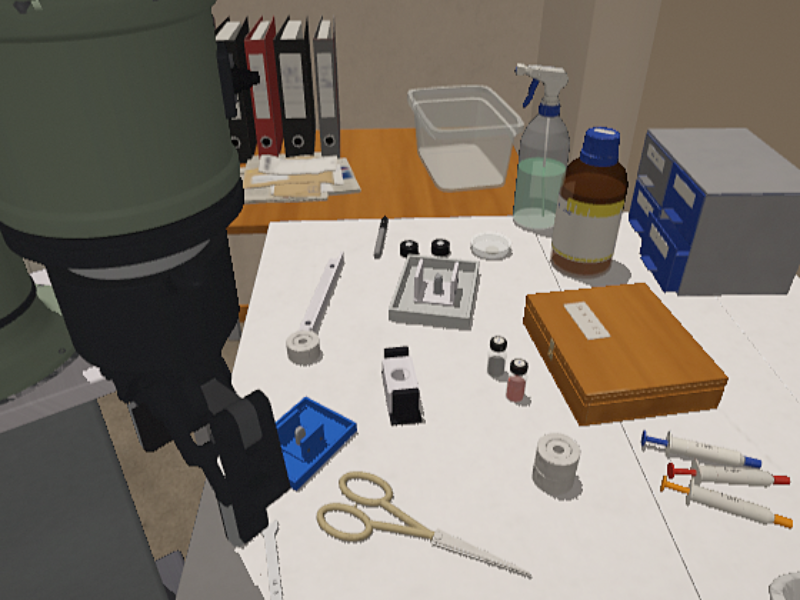

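View pics/side.png

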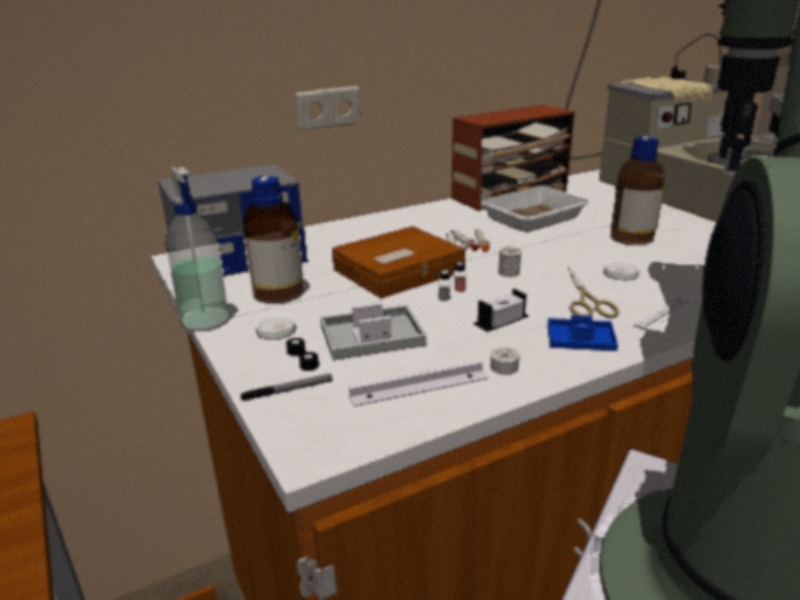

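The scene picture shows the steel tray at about (437,292), the rail from (310,325) to (338,255), and the block in its black stand at (400,385). The vials are at (497,355) and (517,380), the weight at (303,347), and the mounts, dish and pen sit behind the tray. The blue tray is the look-alike. Next I'll fit poses from silhouettes in both views.

```bash
cat > h.py <<'E'
import numpy as np, cv2
from scipy.optimize import minimize
from scipy.spatial.transform import Rotation as Rt
from workcell import status, grab_frame, camera_params, search_frame, silhouettes
def cam(n):
    c=camera_params(n); K=np.array(c["K"])
    if n!="wrist": return K,cv2.Rodrigues(np.array(c["rvec"]))[0],np.array(c["tvec"]).ravel()
    s=status.observe(); T=np.eye(4); T[:3,:3]=Rt.from_euler('xyz',s["tool_rot"]).as_matrix(); T[:3,3]=s["position"]
    W=np.linalg.inv(T@np.array(c["tool_from_camera"])); return K,W[:3,:3],W[:3,3]
def proj(c,P):
    K,R,t=c; q=(np.atleast_2d(P)@R.T+t)@K.T; return q[:,:2]/q[:,2:]
def ray(c,uv,z=0.):
    K,R,t=c; d=R.T@np.linalg.inv(K)@[uv[0],uv[1],1]; o=-R.T@t; return o+d*(z-o[2])/d[2]
def box(x0,x1,y0,y1,z0,z1): return np.array([[x,y,z] for x in(x0,x1) for y in(y0,y1) for z in(z0,z1)])
def place(m,p):
    c,s=np.cos(p[2]),np.sin(p[2]); return m@np.array([[c,s,0],[-s,c,0],[0,0,1]])+[p[0],p[1],0]
def render(c,parts,p):
    im=np.zeros((420*4,560*4),np.uint8)
    for m in parts: cv2.fillConvexPoly(im,cv2.convexHull(((proj(c,place(m,p))+.5)*4).round().astype(np.int32)),1)
    return cv2.resize(im.astype(np.float32),(560,420),interpolation=cv2.INTER_AREA)
def fit(views,parts,p0,sc=(.01,.01,.1)):
    """views: list of (cam, mask); maximise IoU"""
    def cost(p):
        e=0
        for c,m in views:
            r=render(c,parts,p); e+=1-np.minimum(r,m).sum()/np.maximum(r,m).sum()
        return e/len(views)
    best=None
    for a in(0,.25,-.25):
        q=np.array(p0)+[0,0,a]; S=np.vstack([q]+[q+np.eye(3)[i]*sc[i] for i in range(3)])
        r=minimize(cost,q,method="Nelder-Mead",options=dict(initial_simplex=S,xatol=1e-4,fatol=1e-5))
        if best is None or r.fun<best.fun: best=r
    return best.x,best.fun
cyl=lambda r,h:np.array([[r*np.cos(a),r*np.sin(a),z] for a in np.arange(0,6.28,.2) for z in(0,h)])
TRAY=[box(-.056,.056,-.075,.075,0,.022),box(-.029,-.023,-.025,.025,0,.046),box(.023,.029,-.025,.025,0,.046)]
RAIL=[box(-.024,0,-.1,.1,0,.003),box(-.003,0,-.1,.1,0,.018)]
RAILB=[box(-.024,0,-.1,.1,0,.018)]
STAND=[box(-.018,.018,-.047,.047,0,.004),box(-.015,.015,-.047,-.0335,0,.044),box(-.015,.015,.0335,.047,0,.044)]
BLK=lambda z:[box(-.018,.018,-.03,.03,z,z+.032)]
E
python3 - <<'E'
from h import *
C={n:cam(n) for n in("scene","side")}
for n in C: grab_frame(n)
M={}
for th in("carrier_tray","stop_rail","stand","clamp_block"):
    for n in C:
        for d in silhouettes(n,th)[:3]:
            e=np.array(d["extent"])*[560,420,560,420]; v,u=np.nonzero(d["mask"])
            print(th,n,round(d["p"],2),e.round(),ray(C[n],(u.mean(),v.mean()),.01).round(3),d["mask"].sum())
            M.setdefault(th+"_"+n,[]).append(d["mask"])
for th in("steel_weight","vial_0","resin_mount_0","petri_dish_2","marker_pen"):
    for n in C:
        for d in search_frame(n,th)[:4]:
            e=np.array(d["extent"])*[560,420,560,420]; print(th,n,round(d["p"],2),ray(C[n],((e[0]+e[2])/2,(e[1]+e[3])/2),.01).round(3)[:2])
np.savez("m.npz",**{k:np.array(v) for k,v in M.items()})
E
```

```text
carrier_tray scene 0.76 [194. 280. 250. 340.] [ 0.295 -0.403  0.01 ] 2047
carrier_tray scene 0.74 [342. 232. 358. 265.] [ 0.555 -0.407  0.01 ] 358
carrier_tray scene 0.62 [275. 181. 337. 232.] [ 0.575 -0.244  0.01 ] 2668
carrier_tray side 0.93 [381. 220. 434. 249.] [ 0.285 -0.393  0.01 ] 1017
carrier_tray side 0.89 [225. 210. 302. 251.] [ 0.581 -0.24   0.01 ] 2160
stop_rail scene 0.68 [208. 177. 240. 233.] [ 0.43  -0.163  0.01 ] 576
stop_rail side 0.76 [244. 252. 344. 285.] [ 0.442 -0.144  0.01 ] 1295
stand scene 0.83 [269. 242. 294. 296.] [ 0.417 -0.402  0.01 ] 594
stand side 0.91 [333. 202. 371. 233.] [ 0.436 -0.401  0.01 ] 300
clamp_block scene 0.58 [268. 253. 292. 289.] [ 0.429 -0.37   0.01 ] 563
steel_weight scene 0.82 [ 0.358 -0.26 ]
steel_weight side 0.59 [ 0.355 -0.259]
vial_0 scene 0.8 [ 0.546 -0.453]
vial_0 scene 0.56 [ 0.563 -0.403]
vial_0 side 0.72 [ 0.562 -0.442]
vial_0 side 0.58 [ 0.549 -0.503]
resin_mount_0 scene 0.57 [ 0.654 -0.148]
resin_mount_0 scene 0.41 [ 0.612 -0.126]
resin_mount_0 side 0.5 [ 0.607 -0.111]
resin_mount_0 side 0.47 [ 0.653 -0.133]
petri_dish_2 scene 0.88 [ 0.732 -0.18 ]
petri_dish_2 side 0.98 [ 0.72  -0.167]
marker_pen scene 0.53 [ 0.593 -0.064]
marker_pen side 0.96 [ 0.589 -0.04 ]
```

```bash
python3 - <<'E'
from h import *
C={n:cam(n) for n in("scene","side")}; M=np.load("m.npz")
def go(name,masks,parts,p0):
    V=[(C[n],m.astype(np.float32)) for n,m in masks]
    for sub in (V,V[:1],V[1:]):
        if len(sub): p,e=fit(sub,parts,p0); print(name,p.round(4),round(e,3))
t=[("scene",M["carrier_tray_scene"][2]),("side",M["carrier_tray_side"][1])]
go("tray",t,TRAY,(.575,-.243,-.3))
r=[("scene",M["stop_rail_scene"][0]),("side",M["stop_rail_side"][0])]
go("railA",r,RAIL,(.43,-.155,-.5)); go("railB",r,RAILB,(.43,-.155,-.5))
s=[("scene",M["stand_scene"][0]|M["clamp_block_scene"][0])]
go("stand",s,STAND+BLK(.004),(.43,-.39,.2))
E
python3 - <<'E'
import cv2
a=cv2.imread('pics/scene.png'); b=cv2.imread('pics/side.png')
import numpy as np
x=cv2.resize(a[200:440,270:570],(800,600)) ; y=cv2.resize(b[240:420,310:550],(800,600))
cv2.imwrite('pics/crop.png',np.vstack([cv2.resize(x,(400,300)),cv2.resize(y,(400,300))]))
E
```

```text
tray [ 0.58   -0.2391 -0.7705] 0.039
tray [ 0.5792 -0.2392 -0.7599] 0.029
tray [ 0.5815 -0.2402 -0.7632] 0.039
railA [ 0.4483 -0.1554 -0.7097] 0.143
railA [ 0.4548 -0.1462 -0.7023] 0.156
railA [ 0.449  -0.1572 -0.7109] 0.071
railB [ 0.4501 -0.1551 -0.6955] 0.216
railB [ 0.4575 -0.1454 -0.6831] 0.335
railB [ 0.4494 -0.1565 -0.7151] 0.08
stand [ 0.419  -0.3908 -0.4554] 0.095
stand [ 0.419  -0.3908 -0.4554] 0.095
```

View pics/crop.png

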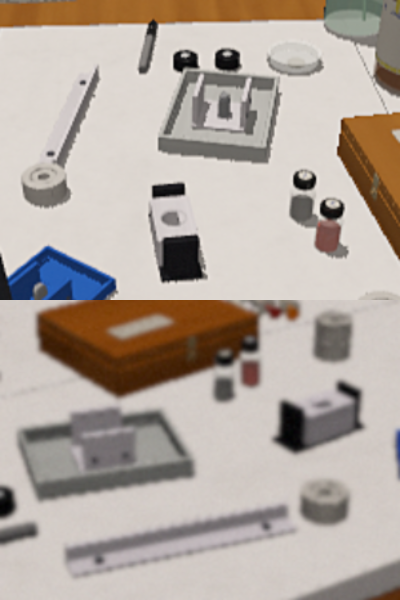

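The crop shows the rail as an angle whose upright is on the far side; the weight hides its right end in the scene view, so I trust the side fit for it. Next: check clearances, then move to a view pose above the work.

```bash
cat >> h.py <<'E'
def rows(xyz,yaw):
    s=status.observe(); R=Rt.from_euler('xyz',s["tool_rot"]).as_matrix()
    d=R.T@(np.array(xyz)-s["position"])/.06; y0=s["tool_rot"][2]
    tw=-np.degrees((yaw-y0+np.pi)%(2*np.pi)-np.pi)/8
    print("at",np.round(s["position"],4),np.round(s["tool_rot"],4),"q",np.round(s["qpos"],2),"-> rows",d.round(3),"twist",round(tw,3),"| F",np.round(s["force"],1),"clock",s["clock"],"grip",round(s["grip_width"],4))
E
python3 - <<'E'
from h import *
a,b=cam("scene"),cam("side")
for n,u in(("bottle",(590,268)),("spray",(535,225)),("boxnearcorner",(583,422)),("boxleft",(528,325))): print(n,ray(a,np.array(u)*.7).round(2))
rows((.55,-.31,.30),-.711)
E
```

```text
bottle [ 0.83 -0.31  0.  ]
spray [ 0.85 -0.16  0.  ]
boxnearcorner [ 0.57 -0.54  0.  ]
boxleft [ 0.64 -0.37  0.  ]
at [ 0.1442 -0.6081  0.2393] [-3.1416 -0.      0.2328] q [ 1.27  0.52 -0.04  1.6   0.02  1.02 -0.11] -> rows [ 7.727 -3.274 -1.012] twist 6.76 | F [-0.1 -0.9 -1.4] clock 1.1 grip 0.0854
```

```bash
python3 -m creep '[[0.9,-0.4,-0.2,0.8,0.7],[1.8,-0.8,-0.4,1.6,0.7],[2.7,-1.2,-0.6,2.4,0.7],[3.6,-1.6,-0.8,3.2,0.7],[4.5,-2.0,-1.0,4.0,0.7]]'; python3 -c "
from h import *
rows((.55,-.31,.30),-.711)"
```

```text
clock: 1.72
position: [0.3805, -0.4278, 0.2999]
tool_rot: [3.141, -0.0, -0.329]
force: [0.3, 0.0, -1.0]
grip_width: 0.0595
finger_force: 0.0
at [ 0.3805 -0.4278  0.2999] [ 3.1414e+00 -3.0000e-04 -3.2950e-01] q [ 0.72  0.38  0.02  1.67 -0.01  1.09 -1.15] -> rows [ 2.037e+00 -2.771e+00 -2.000e-03] twist 2.732 | F [ 0.3  0.  -1. ] clock 1.725 grip 0.0595
```

```bash
python3 -m creep '[[0.5,-0.7,0,0.7,0.7],[1.0,-1.4,0,1.4,0.7],[1.5,-2.1,0,2.1,0.7],[2.0,-2.75,0,2.75,0.7],[2.0,-2.75,0,2.75,0.7]]'
python3 - <<'E'
from h import *
rows((.55,-.31,.30),-.711)
c=cam("wrist"); im=grab_frame("wrist"); np.save("w1.npy",im); np.savez("wc1.npz",K=c[0],R=c[1],t=c[2])
v=im.copy()
M={}
for th in("carrier_tray","stop_rail","stand","clamp_block","vial_0","resin_mount_0"):
    for d in silhouettes("wrist",th)[:3]:
        vv,u=np.nonzero(d["mask"]); print(th,round(d["p"],2),ray(c,(u.mean(),vv.mean()),.01).round(3),d["mask"].sum()); M.setdefault(th,[]).append(d["mask"])
np.savez("mw1.npz",**{k:np.array(x) for k,x in M.items()})
def dr(parts,p,col):
    for m in parts: cv2.polylines(v,[cv2.convexHull((proj(c,place(m,p))).round().astype(np.int32))],1,col,1)
dr(TRAY,(.580,-.2395,-.767),(0,0,255)); dr(RAIL,(.449,-.157,-.711),(255,0,0)); dr(STAND+BLK(.004),(.419,-.391,-.455),(0,160,0))
cv2.imwrite("pics/w1.png",cv2.resize(v,(800,600)))
E
```

```text
clock: 2.35
position: [0.5486, -0.3077, 0.2987]
tool_rot: [-3.14, 0.001, -0.706]
force: [-0.7, -0.6, -0.4]
grip_width: 0.0596
finger_force: 0.0
at [ 0.5486 -0.3077  0.2987] [-3.1403e+00  6.0000e-04 -7.0560e-01] q [ 0.38  0.48  0.05  1.52 -0.03  1.15 -1.84] -> rows [ 0.042  0.015 -0.022] twist 0.039 | F [-0.7 -0.6 -0.4] clock 2.35 grip 0.0596
carrier_tray 0.89 [ 0.287 -0.395  0.01 ] 3005
carrier_tray 0.74 [ 0.58  -0.238  0.01 ] 8326
stop_rail 0.68 [ 0.423 -0.17   0.01 ] 1161
stand 0.9 [ 0.415 -0.389  0.01 ] 677
clamp_block 0.72 [ 0.411 -0.392  0.01 ] 1393
vial_0 0.69 [ 0.538 -0.42   0.01 ] 360
vial_0 0.63 [ 0.53  -0.469  0.01 ] 438
resin_mount_0 0.93 [ 0.656 -0.14   0.01 ] 436
resin_mount_0 0.71 [ 0.611 -0.116  0.01 ] 396
```

View pics/w1.png

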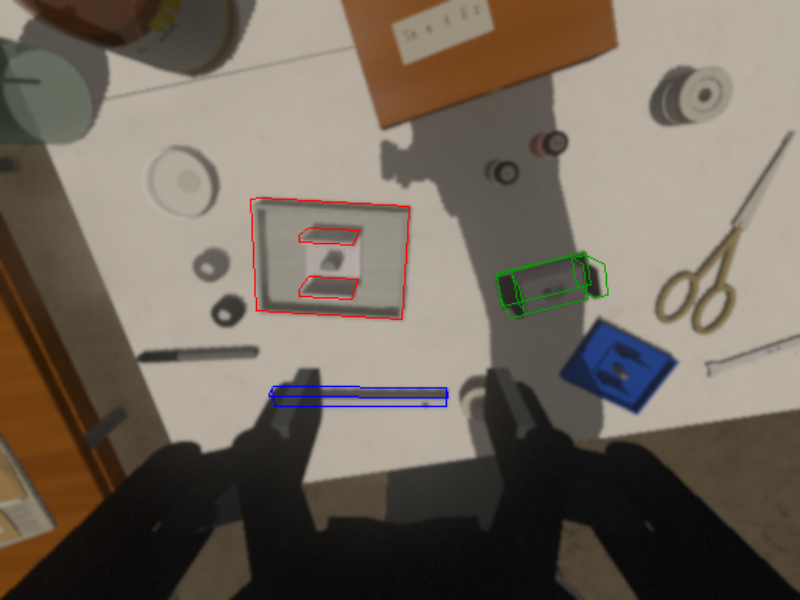

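The view confirms the fits: tray outline at (330,258), rail at (360,395), both overlays good. The stand overlay at (550,285) is a bit off and I'll refine it later. The box corner at (382,128) is clear of the hook point. Moving to behind the far lip.

Run:
```python
from h import *
rows((.644,-.295,.012),-.711)
M=np.load("mw1.npz"); C=np.load("wc1.npz"); c=(C["K"],C["R"],C["t"])
f=lambda m:m.astype(np.float32)
print(fit([(c,f(M["carrier_tray"][1]))],TRAY,(.58,-.24,-.77)))
print(fit([(c,f(M["stand"][0]|M["clamp_block"][0]))],STAND+BLK(.004),(.415,-.391,-.45)))
```

```text
at [ 0.545  -0.312   0.2996] [ 3.1415e+00 -3.0000e-04 -7.1100e-01] q [ 0.39  0.47  0.05  1.52 -0.03  1.15 -1.83] -> rows [ 1.063 -1.291  4.793] twist 0.0 | F [-0.1 -0.2 -0.3] clock 2.7 grip 0.0599
(array([ 0.57809661, -0.2380078 , -0.75794803]), np.float64(0.016771256923675537))
(array([ 0.41806629, -0.38901266, -0.44572198]), np.float64(0.12331187725067139))
```

```bash
python3 -m creep '[[0.5,-0.6,0.6,0,0.7],[1.06,-1.29,1.2,0,0.7],[1.06,-1.29,2.1,0,0.7],[1.06,-1.29,3.0,0,0.7],[1.06,-1.29,3.6,0,0.7]]'; python3 -m creep '[[0,0,0.4,0,0.7],[0,0,0.8,0,0.7],[0,0,1.0,0,0.7],[0,0,1.1,0,0.7],[0,0,1.2,0,0.7]]';python3 -c "
from h import *
rows((.644,-.295,.012),-.711)"
```

```text
clock: 3.32
position: [0.6432, -0.2941, 0.0807]
tool_rot: [3.141, 0.002, -0.71]
force: [0.1, 0.2, 0.9]
grip_width: 0.0599
finger_force: 0.0
clock: 3.95
position: [0.6448, -0.2941, 0.0118]
tool_rot: [-3.141, -0.001, -0.71]
force: [0.9, 0.3, 0.2]
grip_width: 0.0595
finger_force: 0.0
at [ 0.6448 -0.2941  0.0118] [-3.1412e+00 -1.1000e-03 -7.0970e-01] q [ 0.33  0.92  0.02  1.48 -0.03  0.74 -1.92] -> rows [-0.001  0.02  -0.004] twist 0.009 | F [0.9 0.3 0.2] clock 3.95 grip 0.0595
```

```bash
python3 -m creep '[[-0.15,0,0,0,0.7],[-0.3,0,0,0,0.7],[-0.45,0,0,0,0.7],[-0.6,0,0,0,0.7],[-0.75,0,0,0,0.7]]'; python3 -m creep '[[-0.15,0,0,0,0.7],[-0.3,0,0,0,0.7],[-0.45,0,0,0,0.7],[-0.6,0,0,0,0.7],[-0.75,0,0,0,0.7]]';python3 -c "
from h import *
rows((.449+.123*.758+.023*.652,-.157-.123*.652+.023*.758,.012),-.711)
c=cam('wrist');im=grab_frame('wrist')
for d in silhouettes('wrist','carrier_tray')[:3]:
    v,u=np.nonzero(d['mask']); p=ray(c,(u.mean(),v.mean()),.01); print(d['p'],p)
cv2.imwrite('pics/w2.png',im)
"
```

```text
clock: 4.58
position: [0.6103, -0.2646, 0.0118]
tool_rot: [-3.141, -0.001, -0.71]
force: [4.6, -2.8, 2.9]
grip_width: 0.0602
finger_force: 2.4
clock: 5.2
position: [0.5762, -0.2353, 0.0118]
tool_rot: [-3.141, -0.001, -0.71]
force: [4.0, -4.3, 2.3]
grip_width: 0.0595
finger_force: 2.6
at [ 0.5762 -0.2353  0.0118] [-3.1412e+00 -1.4000e-03 -7.0990e-01] q [ 0.28  0.82  0.02  1.74 -0.03  0.58 -1.96] -> rows [-0.409  0.01  -0.004] twist 0.008 | F [ 4.  -4.3  2.3] clock 5.2 grip 0.0595
0.6 [ 0.54441584 -0.21390832  0.01      ]
```

View pics/w2.png

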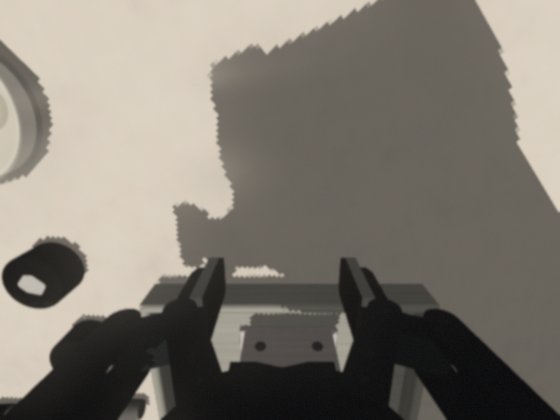

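Fingertips sit behind the far wall (columns 210 and 350, row 270) and the tray follows at about 6 N. Continuing until the rail resists.

```bash
python3 -m creep '[[-0.1,0,0,0,0.7],[-0.2,0,0,0,0.7],[-0.3,0,0,0,0.7],[-0.35,0,0,0,0.7],[-0.37,0,0,0,0.7]]'; python3 -m creep '[[-0.02,0,0,0,0.7],[-0.04,0,0,0,0.7],[-0.05,0,0,0,0.7]]'
```

```text
clock: 5.92
position: [0.5592, -0.2207, 0.0114]
tool_rot: [-3.142, -0.0, -0.71]
force: [3.1, -2.5, 2.3]
grip_width: 0.0596
finger_force: 2.2
clock: 6.3
position: [0.557, -0.2189, 0.0113]
tool_rot: [-3.142, -0.0, -0.71]
force: [3.7, -3.2, 2.8]
grip_width: 0.0598
finger_force: 2.5
```

```bash
for i in 1; do python3 -m creep '[[-0.02,0,0,0,0.7],[-0.04,0,0,0,0.7],[-0.06,0,0,0,0.7]]'; python3 -m creep '[[-0.02,0,0,0,0.7],[-0.04,0,0,0,0.7]]'; done
```

```text
clock: 6.68
position: [0.5554, -0.2172, 0.0115]
tool_rot: [-3.141, -0.003, -0.71]
force: [12.8, -10.2, -1.9]
grip_width: 0.0601
finger_force: 7.8
clock: 6.92
position: [0.5553, -0.2171, 0.0122]
tool_rot: [-3.14, -0.007, -0.71]
force: [20.8, -17.3, -2.0]
grip_width: 0.0597
finger_force: 13.1
```

The rail resists at 27 N, so the tray is home. Backing off, rising, and going to look at the block.

```bash
python3 -m creep '[[0.25,0,0,0,0.7],[0.35,0,0,0,0.7],[0.35,0,-0.8,0,0.7],[0.35,0,-1.7,0,0.7],[0.35,0,-2.6,0,0.7]]'; python3 -c "
from h import *
rows((.418,-.389,.16),1.12)"
```

```text
clock: 7.55
position: [0.5674, -0.228, 0.1684]
tool_rot: [3.141, 0.002, -0.71]
force: [1.4, 0.2, 0.3]
grip_width: 0.0601
finger_force: 0.0
at [ 0.5674 -0.228   0.1684] [ 3.1411e+00  2.0000e-03 -7.0950e-01] q [ 0.26  0.58  0.04  1.7  -0.03  0.86 -1.97] -> rows [-0.141  3.658  0.142] twist -13.103 | F [1.4 0.2 0.3] clock 7.55 grip 0.0601
```

```bash
python3 -m creep '[[0,0.7,0,-1.3,0.7],[0,1.4,0,-2.6,0.7],[-0.1,2.1,0,-3.9,0.7],[-0.1,2.9,0,-5.2,0.7],[-0.1,3.66,0.1,-6.5,0.7]]'; python3 -m creep '[[0,0,0,-1.3,0.7],[0,0,0,-2.6,0.7],[0,0,0,-3.9,0.7],[0,0,0,-5.2,0.7],[0,0,0,-6.6,0.7]]'; python3 -m creep '[[0,0,0,0,1],[0,0,0,0,1],[0,0,0,0,1]]'
cat > look.py <<'E'
from h import *
import sys
c=cam("wrist"); im=grab_frame("wrist"); f=lambda m:m.astype(np.float32)
b=silhouettes("wrist","clamp_block"); s=silhouettes("wrist","stand")
for d in b[:2]+s[:2]: print(round(d["p"],2),np.array(d["extent"]).round(2))
m=b[0]["mask"]|s[0]["mask"]
p,e=fit([(c,f(m))],STAND+BLK(.004),(.418,-.389,-.45)); print("union",p.round(4),e)
p2,e2=fit([(c,f(b[0]["mask"]))],BLK(.004),p); print("block",p2.round(4),e2)
v=im.copy()
for q in BLK(.004)+STAND: cv2.polylines(v,[cv2.convexHull(proj(c,place(q,p)).round().astype(np.int32))],1,(0,0,255),1)
u=proj(c,place(np.array([[0,0,.036]]),p))[0].astype(int)
cv2.imwrite(sys.argv[1],cv2.resize(v[max(0,u[1]-105):u[1]+105,max(0,u[0]-140):u[0]+140],(800,600)))
rows((p[0],p[1],.05),p[2]+np.pi/2)
E
python3 look.py pics/w3.png
```

```text
clock: 8.18
position: [0.4192, -0.3917, 0.1612]
tool_rot: [-3.141, 0.001, 0.204]
force: [0.3, -1.0, -0.3]
grip_width: 0.0599
finger_force: 0.0
clock: 8.8
position: [0.4201, -0.3905, 0.1608]
tool_rot: [-3.14, -0.0, 1.118]
force: [-0.4, 0.8, 0.2]
grip_width: 0.0598
finger_force: 0.0
clock: 9.18
position: [0.4207, -0.3911, 0.1612]
tool_rot: [-3.141, 0.0, 1.109]
force: [0.9, 0.4, 0.1]
grip_width: 0.0859
finger_force: 0.0
0.94 [0.46 0.35 0.53 0.58]Traceback (most recent call last):
  File "look.py", line 6, in <module>
    m=b[0]["mask"]|s[0]["mask"]
      ~^^^
IndexError: list index out of range
```

```bash
python3 - <<'E'
s=open('look.py').read()
s=s.replace('m=b[0]["mask"]|s[0]["mask"]\n','print(len(b),len(s)); cv2.imwrite("pics/raw.png",im); cv2.imwrite(sys.argv[1],cv2.resize(im[90:300,150:430],(800,600)))\nm=b[0]["mask"]|s[0]["mask"]\n')
open('look.py','w').write(s)
E
python3 look.py pics/w3.png 2>&1 | tail -12
```

```text
0.95 [0.46 0.39 0.53 0.55]
0.23 [0.23 0.   0.3  0.13]
0.94 [0.46 0.35 0.54 0.59]
2 1
union [ 0.4175 -0.3885 -0.432 ] 0.0727618932723999
block [ 0.4168 -0.3894 -0.4366] 0.1021876335144043
at [ 0.4208 -0.3913  0.1613] [3.1416e+00 1.0000e-04 1.1110e+00] q [ 0.94  0.56 -0.42  1.79  0.3   0.85 -0.08] -> rows [ 0.017 -0.069  1.855] twist -0.199 | F [-0.4 -1.4 -0.2] clock 9.475 grip 0.0853
```

View pics/w3.png

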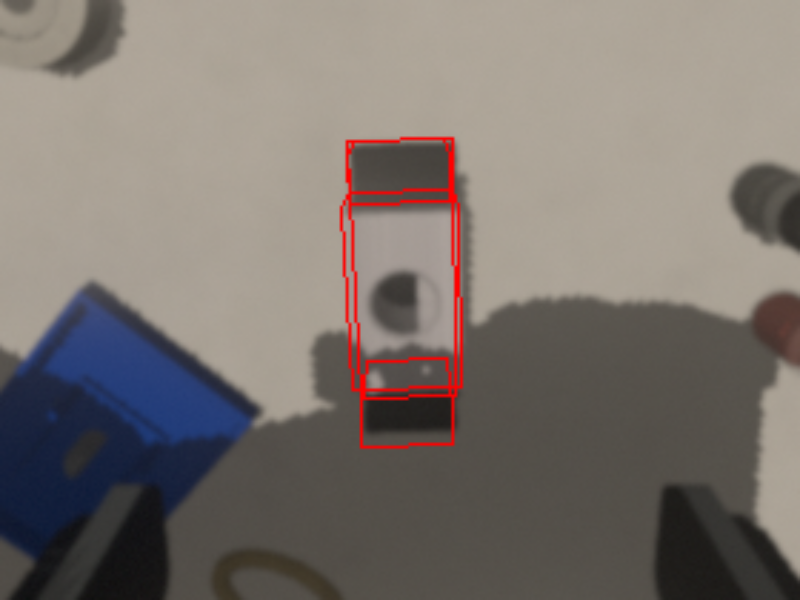

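The block top shows a bore at (405,302) with a straight vertical edge at column 418, which would be the flat on the image-right side. I'll get closer to confirm.

```bash
python3 -m creep '[[0.02,-0.07,0.5,-0.1,1],[0.02,-0.07,1.0,-0.1,1],[0.02,-0.07,1.2,-0.1,1],[0.02,-0.07,1.2,-0.1,1],[0.02,-0.07,1.2,-0.1,1]]' | head -3
python3 - <<'E'
from h import *
c=cam("wrist"); im=grab_frame("wrist")
u=proj(c,np.array([[.4172,-.389,.036]]))[0].astype(int); print(u)
z=im[u[1]-45:u[1]+45,u[0]-60:u[0]+60]
z=cv2.normalize(cv2.resize(z,(600,450),interpolation=cv2.INTER_CUBIC),None,0,255,cv2.NORM_MINMAX)
cv2.imwrite("pics/w4.png",z)
b=silhouettes("wrist","clamp_block"); f=lambda m:m.astype(np.float32)
print(fit([(c,f(b[0]["mask"]))],BLK(.004),(.4172,-.389,-.447)))
rows((.4172,-.389,.02),-.447+np.pi/2)
E
```

```text
clock: 10.1
position: [0.418, -0.3887, 0.0903]
tool_rot: [3.14, 0.0, 1.125]
[282 233]
(array([ 0.41644647, -0.39040823, -0.43393018]), np.float64(0.12524908781051636))
at [ 0.4179 -0.3887  0.0903] [3.1402e+00 4.0000e-04 1.1252e+00] q [ 0.92  0.66 -0.38  1.85  0.36  0.7  -0.12] -> rows [-0.009 -0.01   1.171] twist 0.01 | F [-0.5  0.7 -0.1] clock 10.2 grip 0.0852
```

View pics/w4.png

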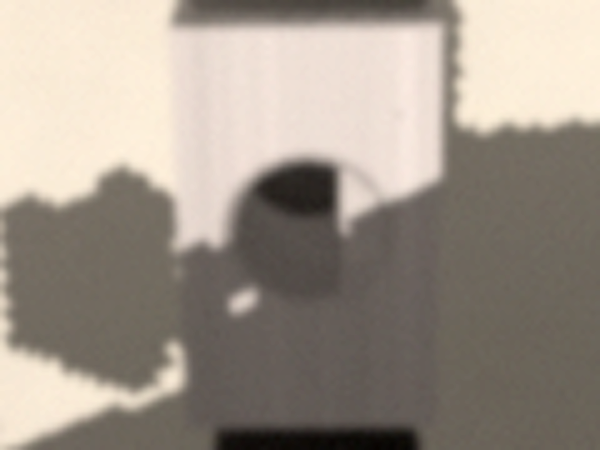

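The close view is clear: the bore's flat edge is at column 340, right of the axis at 308. The block's -x therefore points along tool +y and its yaw is about 2.69. I'll check that the tray is home before touching the block.

Run:
```python
from h import *
grab_frame("scene");grab_frame("side")
V={}
for n in("scene","side"):
    for d in silhouettes(n,"carrier_tray"):
        v,u=np.nonzero(d["mask"]); q=ray(cam(n),(u.mean(),v.mean()),.01)
        if np.hypot(q[0]-.506,q[1]+.176)<.05: V[n]=(cam(n),d["mask"].astype(np.float32))
ro=np.array([.449,-.157]); ya=-.711; A=np.array([[np.cos(ya),np.sin(ya)],[-np.sin(ya),np.cos(ya)]])
for s in ([*V],*[[k] for k in V]):
    p,e=fit([V[k] for k in s],TRAY,(.506,-.176,-.71)); print(s,p.round(4),round(e,3),"in rail",(A@(p[:2]-ro)).round(4),round(p[2]-ya,3))
```

```text
['scene', 'side'] [ 0.5044 -0.1787 -0.7258] 0.435 in rail [0.0561 0.0198] -0.015
['scene'] [ 0.5019 -0.1788 -0.7115] 0.648 in rail [0.0543 0.018 ] -0.0
['side'] [ 0.5217 -0.1938 -0.7177] 0.184 in rail [0.0791 0.0196] -0.007
```

Run:
```python
from h import *
o=[]
for n in("scene","side"):
    im=grab_frame(n); c=cam(n); v=cv2.resize(im,None,fx=4,fy=4,interpolation=cv2.INTER_CUBIC)
    for q in TRAY[:1]: 
        cv2.polylines(v,[cv2.convexHull((proj(c,place(q,(.506,-.176,-.711)))*4+2).round().astype(np.int32))],1,(0,0,255),1)
    u=(proj(c,[[.48,-.18,.01]])[0]*4).astype(int); o.append(v[u[1]-150:u[1]+150,max(0,u[0]-300):][:,:600])
cv2.imwrite("pics/chk.png",np.vstack(o))
```

```text
(no output)
```

View pics/chk.png

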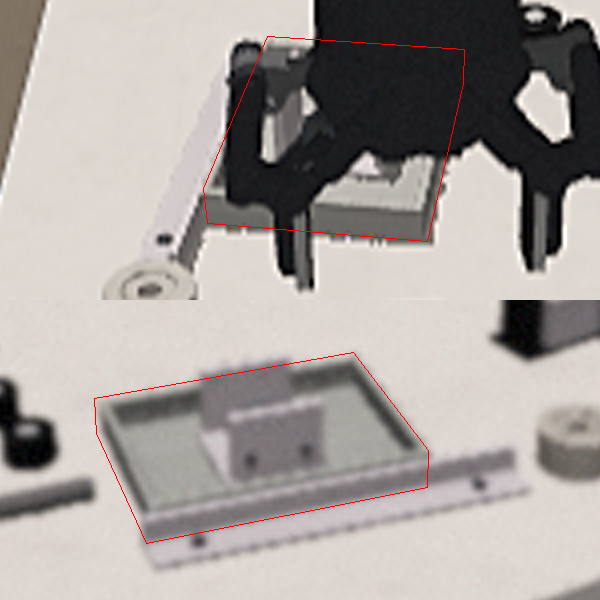

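The tray lies flush against the rail, and the expected outline fits in both views. Now down onto the block, grip it across its width and lift straight up.

```bash
python3 -m creep '[[0,0,0.4,0,1],[0,0,0.8,0,1],[0,0,1.1,0,1],[0,0,1.27,0,1],[0,0,1.27,0,1]]' 50; python3 -m creep '[[0,0,0,0,0.2],[0,0,0,0,0.2],[0,0,0,0,0.2],[0,0,0,0,0.2],[0,0,0,0,0.2]]' 50
```

```text
clock: 11.12
position: [0.4174, -0.3881, 0.0127]
tool_rot: [-3.141, -0.0, 1.126]
force: [-0.5, 0.1, 0.3]
grip_width: 0.0854
finger_force: 0.0
clock: 11.75
position: [0.4177, -0.3886, 0.0137]
tool_rot: [3.141, 0.0, 1.125]
force: [-1.6, 1.3, 7.3]
grip_width: 0.0353
finger_force: 50.4
```

```bash
python3 -m creep '[[0,0,-0.2,0,0.2],[0,0,-0.5,0,0.2],[0,0,-1.0,0,0.2],[0,0,-1.6,0,0.2],[0,0,-2.0,0,0.2]]';  python3 -c "
from h import *
rows((.61,-.27,.13),2.43)"
```

```text
clock: 12.38
position: [0.4178, -0.3886, 0.136]
tool_rot: [3.14, 0.001, 1.125]
force: [-0.4, -0.8, -2.4]
grip_width: 0.0352
finger_force: 50.2
at [ 0.4178 -0.3886  0.136 ] [3.1396e+00 6.0000e-04 1.1254e+00] q [ 0.94  0.59 -0.41  1.82  0.32  0.79 -0.09] -> rows [3.164 2.04  0.102] twist -9.344 | F [-0.4 -0.8 -2.4] clock 12.375 grip 0.0352
```

```bash
python3 -m creep '[[0.6,0.4,0,-1.2,0.2],[1.2,0.8,0,-2.4,0.2],[1.8,1.2,0,-3.6,0.2],[2.5,1.6,0,-4.8,0.2],[3.16,2.04,0,-6.0,0.2]]'; python3 -m creep '[[0,0,0,-1.1,0.2],[0,0,0,-2.2,0.2],[0,0,0,-3.34,0.2],[0,0,0,-3.34,0.2],[0,0,0,-3.34,0.2]]' >/dev/null; python3 -c "
from h import *
rows((.61,-.27,.010),2.43)"
```

```text
clock: 13.0
position: [0.6107, -0.2692, 0.1347]
tool_rot: [3.141, 0.001, 1.968]
force: [0.2, -1.6, -0.7]
grip_width: 0.0353
finger_force: 50.2
at [ 0.6095 -0.2702  0.1338] [-3.1415e+00  4.0000e-04  2.4256e+00] q [ 0.76  0.8  -0.71  1.54  0.58  1.02  0.74] -> rows [-0.003  0.008  2.063] twist -0.032 | F [-0.4 -0.4 -1.4] clock 13.625 grip 0.0353
```

```bash
python3 -m creep '[[0,0,0.6,0,0.2],[0,0,1.2,0,0.2],[0,0,1.7,0,0.2],[0,0,1.9,0,0.2],[0,0,2.02,0,0.2]]'; python3 -m creep '[[0,0,0.02,0,0.2],[0,0,0.04,0,0.2],[0,0,0.05,0,0.2]]'
```

```text
clock: 14.25
position: [0.61, -0.27, 0.0122]
tool_rot: [3.141, 0.0, 2.428]
force: [0.4, -0.0, -1.8]
grip_width: 0.0351
finger_force: 50.5
clock: 14.62
position: [0.61, -0.2702, 0.0098]
tool_rot: [3.141, 0.001, 2.429]
force: [-4.6, 0.1, 11.4]
grip_width: 0.0353
finger_force: 52.2
```

Touchdown at 0.0098 m, as expected. I'll let go, rise and look.

```bash
python3 -m creep '[[0,0,0,0,1],[0,0,0,0,1],[0,0,0,0,1],[0,0,0,0,1],[0,0,0,0,1]]'; python3 -m creep '[[0,0,-0.5,0,1],[0,0,-1.2,0,1],[0,0,-1.9,0,1],[0,0,-1.9,0,1],[0,0,-1.9,0,1]]' >/dev/null
python3 - <<'E'
from h import *
c=cam("wrist"); im=grab_frame("wrist"); b=silhouettes("wrist","clamp_block"); print([round(d["p"],2) for d in b])
p,e=fit([(c,b[0]["mask"].astype(np.float32))],BLK(0),(.61,-.27,.86)); print(p.round(4),e)
p,e=fit([(c,b[0]["mask"].astype(np.float32))],BLK(0),(.61,-.27,-.71)); print(p.round(4),e)
v=im.copy()
for q in BLK(0): cv2.polylines(v,[cv2.convexHull(proj(c,place(q,p)).round().astype(np.int32))],1,(0,0,255),1)
cv2.imwrite("pics/w5.png",v)
rows((p[0],p[1],.125),p[2]+np.pi)
E
```

```text
clock: 15.25
position: [0.6096, -0.27, 0.0089]
tool_rot: [3.142, -0.0, 2.429]
force: [-0.2, 1.6, 0.1]
grip_width: 0.0853
finger_force: 0.0
[0.59]
[ 0.6088 -0.2702  0.8577] 0.05754268169403076
[ 0.6089 -0.2701  0.858 ] 0.057745516300201416
at [ 0.6091 -0.2699  0.1217] [-3.1410e+00 -1.5000e-03  2.4296e+00] q [ 0.76  0.81 -0.71  1.55  0.59  1.01  0.74] -> rows [-0.    -0.005 -0.054] twist -11.245 | F [-0.1  0.5  0. ] clock 15.975 grip 0.0849
```

```bash
python3 -m creep '[[0,0,0,1.2,1],[0,0,0,2.4,1],[0,0,0,3.6,1],[0,0,0,4.8,1],[0,0,0,6,1]]' >/dev/null; python3 -m creep '[[0,0,0,1.2,1],[0,0,0,2.4,1],[0,0,0,3.6,1],[0,0,0,4.8,1],[0,0,0,5.25,1]]' >/dev/null;  python3 -m creep '[[0,0,0,0,1],[0,0,0,0,1],[0,0,0,0,1]]'; python3 -c "
from h import *
rows((.6095,-.2701,.011),.858)"
```

```text
clock: 17.6
position: [0.6095, -0.27, 0.1226]
tool_rot: [-3.141, 0.0, 0.86]
force: [0.3, 0.7, -0.5]
grip_width: 0.0852
finger_force: 0.0
at [ 0.6095 -0.27    0.1226] [-3.1412  0.      0.8595] q [ 0.54  0.73 -0.34  1.56  0.29  0.9  -0.61] -> rows [-1.000e-03  2.000e-03  1.861e+00] twist 0.011 | F [ 0.3  0.7 -0.5] clock 17.6 grip 0.0852
```

```bash
python3 -m creep '[[0,0,0.5,0,1],[0,0,1.0,0,1],[0,0,1.5,0,1],[0,0,1.8,0,1],[0,0,1.88,0,1]]' 50; python3 -m creep '[[0,0,0,0,1],[0,0,0,0,0.6],[0,0,0,0,0.6],[0,0,0,0,0.6],[0,0,0,0,0.6]]' 50;  python3 -m creep '[[0,0,0,0,0.6],[0,0,0,0,0.5]]' 50; python3 -c "
from h import *
rows((.506,-.176,.11),2.43)"
```

```text
clock: 18.23
position: [0.6093, -0.2698, 0.0093]
tool_rot: [-3.14, 0.0, 0.859]
force: [-0.1, 0.6, -0.1]
grip_width: 0.0854
finger_force: 0.0
clock: 18.85
position: [0.6102, -0.2702, 0.0113]
tool_rot: [3.14, -0.0, 0.859]
force: [-2.1, 1.0, 7.6]
grip_width: 0.059
finger_force: 54.1
clock: 19.1
position: [0.6101, -0.2702, 0.0113]
tool_rot: [3.14, -0.0, 0.859]
force: [-1.3, 0.4, 7.1]
grip_width: 0.0591
finger_force: 54.1
at [ 0.6101 -0.2702  0.0113] [ 3.1403e+00 -4.0000e-04  8.5850e-01] q [ 0.51  0.88 -0.29  1.6   0.35  0.71 -0.65] -> rows [ 0.055 -2.338 -1.649] twist -11.255 | F [-1.3  0.4  7.1] clock 19.1 grip 0.0591
```

```bash
python3 -m creep '[[0,0,-0.3,0,0.5],[0,0,-0.9,0,0.5],[0,0,-1.5,-1.0,0.5],[0,0,-2.0,-2.2,0.5],[0,0,-2.3,-3.4,0.5]]'; python3 -m creep '[[0,0,0,-1.2,0.5],[0,0,0,-2.4,0.5],[0,0,0,-3.6,0.5],[0,0,0,-4.8,0.5],[0,0,0,-6.0,0.5]]' >/dev/null; python3 -m creep '[[0,0,0,-1.2,0.5],[0,0,0,-1.85,0.5],[0,0,0,-1.85,0.5],[0,0,0,-1.85,0.5],[0,0,0,-1.85,0.5]]'
cat > tray.py <<'E'
from h import *
import sys
c=cam("wrist"); im=grab_frame("wrist"); f=lambda m:m.astype(np.float32)
R=[]
for d in silhouettes("wrist","carrier_tray"):
    v,u=np.nonzero(d["mask"]); q=ray(c,(u.mean(),v.mean()),.01); print(round(d["p"],2),q.round(3),np.array(d["extent"]).round(2))
    if np.hypot(q[0]-.506,q[1]+.176)<.05: R.append(f(d["mask"]))
p,e=fit([(c,R[0])],TRAY,(.506,-.176,-.71)); print("tray",p.round(4),e)
v=im.copy()
post=np.array([[.009*np.cos(a),.009*np.sin(a),.036] for a in np.arange(0,6.28,.2)])
for q in TRAY+[post,box(-.003,-.003,-.008,.008,.036,.036)]: cv2.polylines(v,[cv2.convexHull((proj(c,place(q,p))).round().astype(np.int32))],1,(0,0,255),1)
cv2.imwrite(sys.argv[1],v)
rows((p[0],p[1],.11),p[2]+np.pi)
E
python3 tray.py pics/w6.png
```

```text
clock: 19.73
position: [0.6101, -0.2703, 0.1513]
tool_rot: [3.139, 0.001, 1.339]
force: [-0.2, -0.3, -0.7]
grip_width: 0.0594
finger_force: 54.6
clock: 20.98
position: [0.6097, -0.27, 0.1484]
tool_rot: [-3.141, 0.0, 2.428]
force: [0.3, 0.3, -1.7]
grip_width: 0.0588
finger_force: 54.6
0.92 [ 0.513 -0.186  0.01 ] [0.33 0.   0.69 0.25]
tray [ 0.5006 -0.1756 -0.7047] 0.008320331573486328
at [ 0.6097 -0.2699  0.1483] [-3.1415e+00  1.0000e-04  2.4289e+00] q [ 0.77  0.78 -0.73  1.53  0.57  1.05  0.75] -> rows [2.403e+00 1.000e-03 6.370e-01] twist -0.057 | F [-0.5 -0.  -2.4] clock 21.075 grip 0.0586
```

View pics/w6.png

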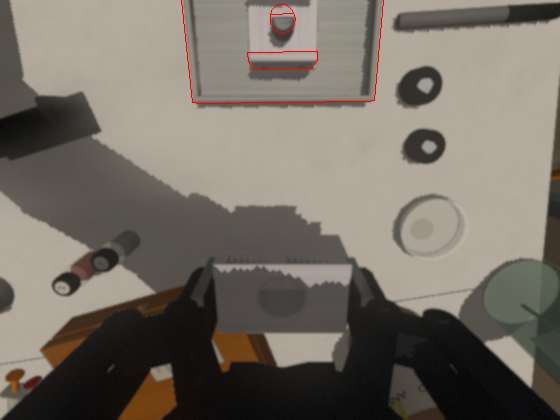

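The held block is at (283,295) with its bore, and the tray is at the top (row 0-100), cut off by the frame. I'll move forward and lower for a full fit, and use the held block to check the camera's bias.

```bash
python3 -m creep '[[0.3,0,0.4,0,0.5],[0.6,0,0.8,0,0.5],[0.6,0,0.8,0,0.5],[0.6,0,0.8,0,0.5]]' | tail -6
cat >> tray.py <<'E'
b=silhouettes("wrist","clamp_block")
s=status.observe(); P=s["position"]; ty=s["tool_rot"][2]
for d in b[:2]:
    print("blk",round(d["p"],2),np.array(d["extent"]).round(3))
m=f(b[0]["mask"]); zb=P[2]-.0113
q,e=fit([(c,m)],BLK(zb),(P[0],P[1],ty)); print("block fit",q.round(4),round(e,3),"TCP",np.round(P,4),round(ty,4))
E_=proj(c,place(box(-.018,.018,-.03,.03,zb,zb+.032),(P[0],P[1],ty))); print("expected extent",(E_.min(0)/[560,420]).round(3),(E_.max(0)/[560,420]).round(3))
E
python3 tray.py pics/w7.png
```

```text
clock: 21.58
position: [0.5831, -0.2468, 0.1008]
tool_rot: [3.141, 0.001, 2.429]
force: [-0.2, -0.5, -1.1]
grip_width: 0.059
finger_force: 54.5
0.9 [ 0.503 -0.178  0.01 ] [0.28 0.   0.72 0.36]
0.21 [ 0.373 -0.264  0.01 ] [0.06 0.01 0.12 0.02]
tray [ 0.5005 -0.1753 -0.7076] 0.01091015338897705
at [ 0.5832 -0.2469  0.1009] [3.1411e+00 1.3000e-03 2.4289e+00] q [ 0.76  0.79 -0.7   1.66  0.62  0.92  0.67] -> rows [ 1.823  0.002 -0.154] twist -0.037 | F [ 0.2  0.3 -1. ] clock 21.675 grip 0.0596
blk 0.79 [0.38  0.555 0.627 0.795]
block fit [ 0.5819 -0.2464  2.4309] 0.02 TCP [ 0.5831 -0.2469  0.1008] 2.4289
expected extent [0.38  0.562] [0.628 0.795]
```

Bias is only about 1 mm, so by relative measurement I need 1.81 units forward. Moving over the post, then lowering to just above it.

```bash
python3 -m creep '[[0.6,0,0,0,0.5],[1.2,0,0,0,0.5],[1.7,0.01,0,-0.03,0.5],[1.81,0.01,0,-0.03,0.5],[1.81,0.01,0.3,-0.03,0.5]]' |tail -6;  python3 -m creep '[[0,0,0.2,0,0.5],[0,0,0.35,0,0.5],[0,0,0.35,0,0.5]]'; python3 -c "
from h import *
rows((.5013,-.1757,.0193),2.433)"
```

```text
clock: 22.35
position: [0.5019, -0.1758, 0.0826]
tool_rot: [3.141, 0.003, 2.433]
force: [0.5, -0.1, -1.8]
grip_width: 0.059
finger_force: 54.7
clock: 22.72
position: [0.5004, -0.1749, 0.0601]
tool_rot: [-3.141, -0.001, 2.434]
force: [-0.2, -0.1, -1.4]
grip_width: 0.0593
finger_force: 54.6
at [ 0.5004 -0.1749  0.0601] [-3.1414e+00 -1.4000e-03  2.4337e+00] q [ 0.71  0.73 -0.67  1.95  0.69  0.71  0.47] -> rows [-0.022 -0.     0.68 ] twist 0.005 | F [-0.2 -0.1 -1.4] clock 22.725 grip 0.0593
```

```bash
python3 -m creep '[[-0.01,0,0.1,0,0.5],[-0.01,0,0.2,0,0.5],[-0.01,0,0.25,0,0.5],[-0.01,0,0.3,0,0.5]]'; python3 -m creep '[[0,0,0.05,0,0.5],[0,0,0.1,0,0.5]]'
```

```text
clock: 23.22
position: [0.5011, -0.1754, 0.043]
tool_rot: [3.142, 0.0, 2.434]
force: [0.4, 0.1, -2.4]
grip_width: 0.0591
finger_force: 54.6
clock: 23.48
position: [0.5011, -0.1754, 0.037]
tool_rot: [3.141, 0.0, 2.434]
force: [0.2, 0.8, -1.6]
grip_width: 0.059
finger_force: 54.6
```

The bore is 10 mm down over the post with no side force. Lowering to the seat.

```bash
python3 -m creep '[[0,0,0.08,0,0.5],[0,0,0.16,0,0.5],[0,0,0.22,0,0.5],[0,0,0.27,0,0.5]]'; python3 -m creep '[[0,0,0.02,0,0.5],[0,0,0.035,0,0.5],[0,0,0.04,0,0.5],[0,0,0.04,0,0.5]]'
```

```text
clock: 23.98
position: [0.501, -0.1754, 0.0207]
tool_rot: [3.142, -0.0, 2.434]
force: [0.3, 0.3, -2.2]
grip_width: 0.059
finger_force: 54.6
clock: 24.48
position: [0.5011, -0.1754, 0.0192]
tool_rot: [-3.141, 0.001, 2.434]
force: [-5.3, 0.1, 16.5]
grip_width: 0.0592
finger_force: 56.7
```

Seated at 0.0192 m (predicted 0.0193) with 16 N from the seat. Releasing and rising.

```bash
python3 -m creep '[[0,0,-0.02,0,0.8],[0,0,-0.02,0,0.95],[0,0,-0.02,0,0.95],[0,0,-0.02,0,0.95]]'; python3 -m creep '[[0,0,-0.3,0,0.95],[0,0,-0.9,0,0.95],[-0.4,0,-1.6,0,0.95],[-0.8,0,-2.2,0,0.95],[-1.0,0,-2.2,0,0.95]]'; python3 -m creep '[[0,0,0,0,0.95],[0,0,0,0,0.95]]' >/dev/null; sed -i '/^b=silh/,$d' tray.py
cat >> tray.py <<'E'
b=silhouettes("wrist","clamp_block")
for z in (.008,):
    q,e=fit([(c,f(b[0]["mask"]))],BLK(z),tuple(p)); print("block",q.round(4),round(e,3))
E
python3 tray.py pics/w8.png
```

```text
clock: 24.98
position: [0.501, -0.1754, 0.0196]
tool_rot: [3.142, -0.0, 2.434]
force: [-0.9, -0.6, 0.1]
grip_width: 0.0812
finger_force: 0.0
clock: 25.6
position: [0.5484, -0.2155, 0.1553]
tool_rot: [3.14, 0.004, 2.433]
force: [0.3, 0.4, 0.0]
grip_width: 0.0813
finger_force: 0.0
0.72 [ 0.497 -0.172  0.01 ] [0.33 0.15 0.67 0.48]
0.6 [ 0.322 -0.346  0.01 ] [0.   0.22 0.01 0.31]
tray [ 0.5007 -0.1757 -0.7093] 0.14984285831451416
at [ 0.546  -0.2138  0.1512] [-3.1413e+00 -1.3000e-03  2.4344e+00] q [ 0.79  0.67 -0.76  1.76  0.56  0.94  0.66] -> rows [ 0.986 -0.007  0.687] twist 0.016 | F [ 0.3  0.4 -0.1] clock 25.95 grip 0.0813
block [ 0.4994 -0.175  -0.7111] 0.109
```

View pics/w8.png

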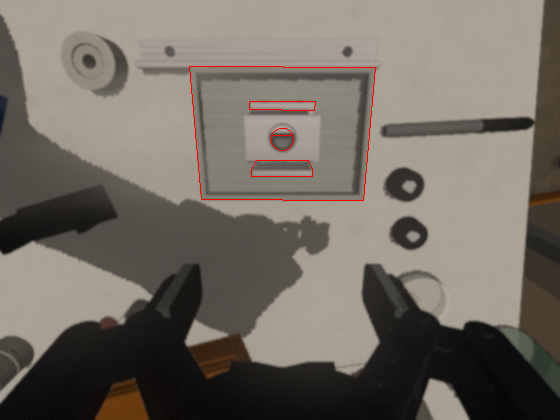

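The final picture shows the tray flush against the rail (row 66). The block is level between the cheeks at (282,138), with the post up through its bore, and the nearby bystanders that show are where they were. Handing in.

```bash
python3 -c "
from workcell import bot
print(bot.job_done())"
```

```text
the job is handed in; nothing more can be done
None
```

The job is handed in at about 26 s on the clock: the tray is flush against the stop rail, and the clamp block is fully down over the D post and released; I saw no bystander disturbed, and the hand-in call returned no verdict.

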